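Check weight on the slide-out scale, section moved to the next lock hole

ROBOT

A 6-joint arm with a two-finger parallel gripper is mounted at the origin on the work surface. World frame = base frame: x ahead of the robot, y to its left, z up, the work surface at z = 0. Lengths are in mm, angles in rad, forces in N, time in s.
With the tool pointing down it reaches from about 350 to 775 mm from the base axis. Payload 7.3 kg.
Tool frame: the origin (TCP) lies on the mounting face of the last link; the fingertips stand 178 mm ahead of it and the grasp point (between the pads) lies 159 mm ahead of it; z points along the fingers, y is the line along which they close (so a half turn about z gives the same grasp; the last joint's range is limited). The gripper opens to 92 mm and grips with 3 to 60 N. Pads are 19 mm wide; open, the fingers measure 130 mm over their backs; the gripper's body (75 mm by 190 mm) begins 47 mm behind the grasp point.
Start: joints at [-1.491, 0.342, 1.524, -0, 1.275, -0.146], TCP at [117.56, -511.671, 404.741] pointing down, gripper open.
Joint ranges: [-2.53, 2.53], [-0.77, 2.02], [0.04, 2.7], [-1, 4.14], [0.28, 2.66], [-3.11, 3.11]. Speed limits (rad/s): [2.57, 2.57, 3.14, 3.14, 3.14, 3.14].

INTERFACE

Orientations are given as [roll, pitch, yaw] about the fixed x, y, z axes, in that order (R = Rz(yaw) Ry(pitch) Rx(roll)).
In Python, from plant import bot, vision gives the robot as it stands. The module is installed in compiled form; this text tells all that it offers.
- The arm moves only by the tool move_tool, called after "Call:" by a JSON object that holds its "api" and its "payload". Schema: {"type":"object","properties":{"motion":{"type":"array","items":{"type":"number"},"minItems":5,"maxItems":25},"only":{"type":"string"},"quiet":{"type":"boolean"},"lines":{"type":"string"}},"required":["motion"],"additionalProperties":false}. motion is one flat list of numbers that holds 1 to 5 rows one after another, with no inner brackets; each row has 5 numbers: the finger opening in mm, then dx, dy, dz in mm, then a turn about the tool's z in rad; each row is the pose to reach, as a shift and turn from the pose commanded when the call began, along the tool's axes at that moment; what a row does not reach only later rows make up. A row lasts 1/8 s, in which the tool goes at most 62.5 mm and 0.188 rad, less where a joint would pass 70% of its speed; a pose out of reach is approached as far as the arm can. The fingers move at their own pace and stop on an object; the grip force is fixed at half the most. Time passes only in rows, so rows that do not move let the fingers close. The tool returns the time, the measured TCP pose, the force, the opening and the grip force at its end. only (a regular expression) keeps the lines of the reply that match it, lines (a string "A,B") keeps lines A to B, and quiet returns only ok. Input that does not fit is refused with a message, and nothing moves.
- bot.get_obs(): the state, without advancing time (a new reading comes with each control period).
- vision.capture(name): name is "scene" or "side" or "wrist"; returns a dict with "color" (480x640x3 uint8, red, green, blue), "K" (3x3 intrinsics, pixels), "R" (3x3) and "t" (3): a world point X has camera coordinates R X + t. Camera axes: x right, y down, z forward; pixel columns grow to the right and rows downward; lengths in mm; the calibration is good to about 2 mm. A picture is of the moment at which its call begins. There is no depth.
- bot.close_job(): hands the job in; it is judged then, once.
The state is a dict: "time": time; "joint_positions": joint angles; "dq": joint speeds; "tau": joint torques, N m; "tool_pos": TCP position; "tcp_rot": TCP orientation; "contact_force": force on the tool from outside, world axes, zero at the start; "moment": the same for the moment, N m; "grip_width": finger opening in mm; "finger_force": force on a finger pad.
Only numpy, scipy, OpenCV 4.12 (cv2) and the standard library are available. Lean on these libraries where they do the work, as an engineer would, in place of code of your own. Each camera call takes 0.05 s, during which the arm holds its last target. There are 200 camera calls.

TASK

Stand the middle-sized check weight upright in the centre of the scale's sprung pan, setting it down gently so that the pan never bottoms out, and let go of it. Then pull up the lock plunger's knob, slide the section with the weight on it one hole further to the robot's left, and let the pin go fully home in that hole; finish while still holding the plunger's knob between the fingers with the pin home. Leave the other things where they are.

Things in the scene. Friction and masses are not known exactly. Their poses are not given: they have to be found in the camera images.
- middle_weight: the middle-sized of three plain steel check weights on the grey tray: upright cylinder 42 mm across and 40 mm high, above it a narrow neck and a gripping knob 22 mm across from 50 to 64 mm height; total height 64 mm, about 0.4 kg; origin at the centre of its underside, z up
- small_weight: smaller check weight of the same shape: 32 mm across, knob 18 mm across, 52 mm tall, 0.2 kg; origin at the centre of its underside; stays where it is
- large_weight: larger check weight of the same shape: 52 mm across, knob 26 mm across, 76 mm tall, 0.8 kg; origin at the centre of its underside; stays where it is
- weight_tray: fixed flat grey plastic tray 250 (x) x 75 (y) x 6 mm; the three weights stand on it in a row along its x, about 80 mm apart, in any order; origin at the centre of its underside
- rail: fixed aluminium rail of the slide-out scale, 390 mm long along its own y (to the robot's left), 40 mm wide, its top 50 mm above the table, from y = -260 to +130 mm; square 14 mm lock holes in its top at y = -50, 0, 50 and 100 mm on its centre line (x = 0); origin at table height below the hole that the pin starts in
- section (a joint): position in m of the grey U-shaped section that slides on the rail and carries the pan and the lock plunger; 0 at the start (pin in the hole at y = 0), grows along the rail's +y (to the robot's left); the next hole that way is at 0.050, the one after at 0.100; stops at -0.052 and 0.104; slides with about 2 N friction when unlocked; its top lies 62 mm above the table
- plunger_head: black round knob on top of the lock plunger, 26 mm across, 24 mm tall; origin at the centre of its underside, 90 mm above the table when the pin is home (a fixed collar 22 mm across reaches up to 75 mm below it); it rides on the section, above the rail's centre line, 140 mm from the pan's centre towards the rail's +y; its axes are parallel to the rail's
- plunger (a joint): how far the lock plunger is pulled up, in m; 0 = pin home, 0.022 = fully up; the 10 mm round-ended pin reaches 12 mm into the rail, so the section is free from about 0.013; a spring pulls it back down (about 7 N at home, 11 N at 0.018), and the pin rides on the rail's top between holes and drops into a hole it meets
- pan_top (a point): centre of the upper face of the round steel scale pan, 100 mm across, 102 mm above the table when empty, ringed by a thin engraved circle 60 mm across; axes parallel to the rail's
- pan (a joint): how far the sprung pan is pressed down, in m: 0 empty, about 0.008 under the middle weight (about 500 N/m), bottoms at 0.025
- sanitiser: white pump bottle, 68 mm across, 187 mm tall; stays where it is; origin at the centre of its underside
- mug: white mug, 76 mm across, 88 mm tall, handle on one side; stays where it is; origin at the centre of its underside
- beaker: clear plastic beaker, 52 mm across, 62 mm tall; stays where it is; origin at the centre of its underside
- tape_roll: brown roll of tape lying flat, 80 mm across, 24 mm tall; stays where it is; origin at the centre of its underside
- mouse: black computer mouse, 100 x 58 x 30 mm; stays where it is; origin at the centre of its underside
There are look-alikes about, which are no part of the job. Leave any orange or yellow look-alike of the middle_weight alone.

How it is judged (in metres and radians):
On the way, in this order (a step that is already met when the one before it is completed fails the run):
1. the middle weight stands upright, centred, at rest and let go on the pan, with the section still in its first hole (horizontal distance between middle_weight and pan_top below 0.015 m and angle between middle_weight's own z axis and vertical below 0.1 rad and value of joint pan between 0.004 and 0.014 m and z of middle_weight in the frame of pan_top below 0.004 m and contact force between the fingers and middle_weight below 0.1 N and value of joint section between -0.005 and 0.005 m and linear speed of middle_weight below 0.02 m/s), for 0.3 s.
2. the lock plunger is pulled up by the fingers with the weight on the pan (horizontal distance between middle_weight and pan_top below 0.015 m and angle between middle_weight's own z axis and vertical below 0.1 rad and value of joint pan between 0.004 and 0.014 m and z of middle_weight in the frame of pan_top below 0.004 m and contact force between the fingers and middle_weight below 0.1 N and value of joint plunger above 0.011 m and contact force between the fingers and plunger_head above 1 N), for 0.1 s.
At the end, for the whole second after the job is handed in: The middle weight stands upright (within 0.1 rad) on the pan within 15 mm of its centre, untouched by the fingers; the section is at the next hole to the left (0.045 to 0.055 m), the pin is home (plunger below 3 mm), and the fingers still hold the plunger's knob (over 2 N) (horizontal distance between middle_weight and pan_top below 0.015 m and angle between middle_weight's own z axis and vertical below 0.1 rad and value of joint pan between 0.004 and 0.014 m and z of middle_weight in the frame of pan_top below 0.004 m and contact force between the fingers and middle_weight below 0.1 N and value of joint section between 0.045 and 0.055 m and value of joint plunger below 0.003 m and contact force between the fingers and plunger_head above 2 N); the arm keeps its last pose, push and grip.
It fails at once if the pan is slammed or pressed to its bottom (over 22 mm) (value of joint pan above 0.022 m).
It fails at once if another weight or a bystander is disturbed (moved over 25 mm) (distance of any of small_weight, large_weight, sanitiser, mug, beaker, tape_roll, mouse from where it was at the start of the episode above 0.025 m).
It also fails if it takes over 58 s, if anything falls off the work surface, if the arm or the gripper's body presses on something with over 40 N, if the wrist force passes 120 N, or if a joint passes its speed limit or range.

## Working session

There is one attempt and no reset: what is moved stays moved. The work goes in short steps, Python scripts to look and compute and a tool call to move; the robot and the scene stay as the last step left them, time stands still between calls to the robot, and variables do not carry over. Pictures are saved under pics/ and viewed, at most 10 in all, crops included, and the job is handed in when it is done.

```bash
mkdir -p pics
```

Create h.py:
```python
import cv2, numpy as np
from plant import bot, vision
def cap(n,f):
    c=vision.capture(n); cv2.imwrite('pics/'+f,cv2.cvtColor(c['color'],cv2.COLOR_RGB2BGR)); np.savez('pics/'+f[:-4]+'.npz',**c); return c
def ray(c,u,v,z):
    K,R,t=c['K'],c['R'],c['t']; d=R.T@np.linalg.inv(K)@[u,v,1]; o=-R.T@np.asarray(t)
    return (o+d*(z-o[2])/d[2]).round(1)
def proj(c,X):
    p=c['K']@(c['R']@np.array(X,float)+c['t']); return (p[:2]/p[2]).round(1)
```

Run:
```python
from h import *
for n in ("scene","side","wrist"):
    c=cap(n,n+'0.png'); print(n,(-c['R'].T@c['t']).round(0),c['R'].round(2).tolist(),c['K'][0,0])
o=bot.get_obs(); print(o['tool_pos'],o['tcp_rot'],o['time'],o['grip_width'])
```

```text
scene [1255. -423.  887.] [[0.51, 0.86, -0.02], [0.61, -0.37, -0.7], [-0.61, 0.34, -0.71]] 464.62827795677674
side [455. 923. 825.] [[-0.99, -0.12, 0.0], [-0.07, 0.6, -0.8], [0.09, -0.79, -0.6]] 616.3613446360546
wrist [ 199. -492.  384.] [[0.22, -0.97, -0.0], [-0.93, -0.21, 0.31], [-0.3, -0.07, -0.95]] 402.4519424654804
[ 117.54956883 -511.57977725  404.22552176] [-3.14049308e+00 -1.43302166e-04  2.25817765e-01] 0.15 91.66969667576119
```

View pics/scene0.png

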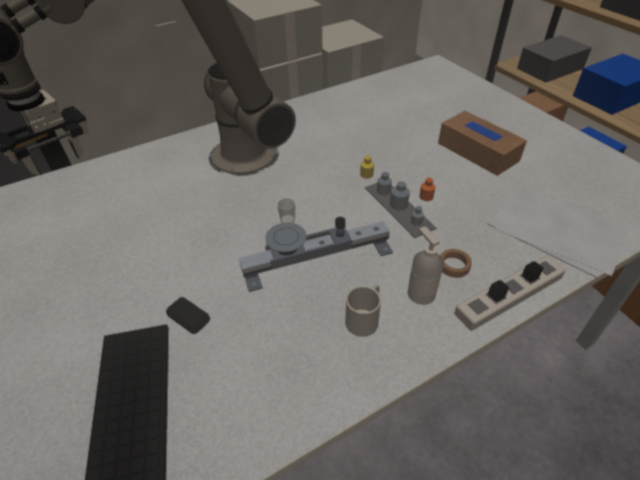

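View pics/side0.png

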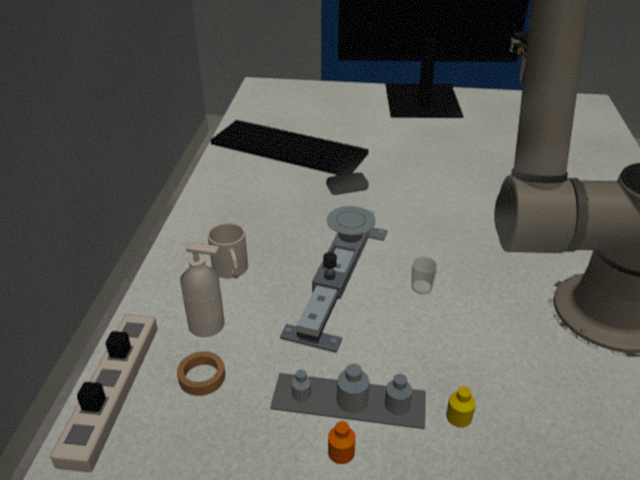

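View pics/wrist0.png

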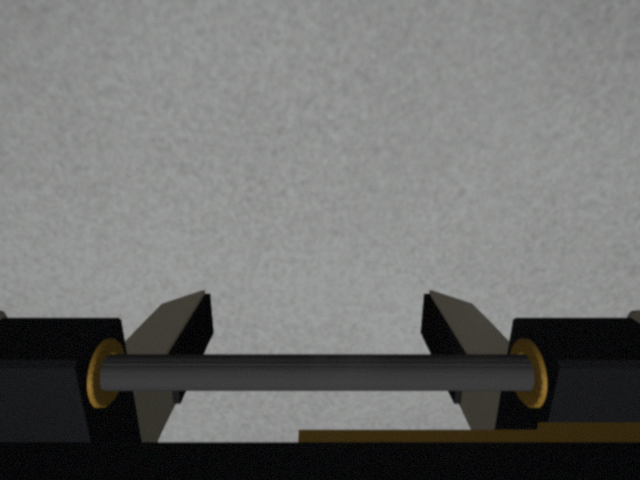

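The pictures show the following:
- **Scene:** the middle weight is at about (384,183), the large at (400,193) and the small at (418,214). The pan is at (287,236) and the plunger knob at (340,224).
- **Side:** the middle weight is at (399,393), the pan at (351,221) and the knob at (330,259).
- **Wrist:** it shows only table.

Next I'll make an enlarged crop for measuring.

Run:
```python
from h import *
a=cv2.imread('pics/side0.png');b=cv2.imread('pics/scene0.png')
A=cv2.resize(a[200:420,270:430],None,fx=2.5,fy=2.5,interpolation=2)  #400x550
B=cv2.resize(b[160:270,265:425],None,fx=2.5,fy=2.5,interpolation=2)
C=np.zeros((550,800,3),np.uint8);C[:,:400]=A;C[:275,400:]=B
C=cv2.convertScaleAbs(C,alpha=1.5);cv2.imwrite('pics/z.png',C)
s=dict(np.load('pics/side0.npz'));c=dict(np.load('pics/scene0.npz'))
def tri(p,q,z): print(ray(s,*p,z),ray(c,*q,z))
tri((399.5,378.5),(384.5,174.5),70)
tri((351,221),(287,236),102)
tri((330,254),(340,220),114)
```

```text
[407.  272.6  70. ] [409.  271.8  70. ]
[513.6 -99.8 102. ] [515.4 -98.8 102. ]
[543.   27.9 114. ] [545.6  33.4 114. ]
```

View pics/z.png

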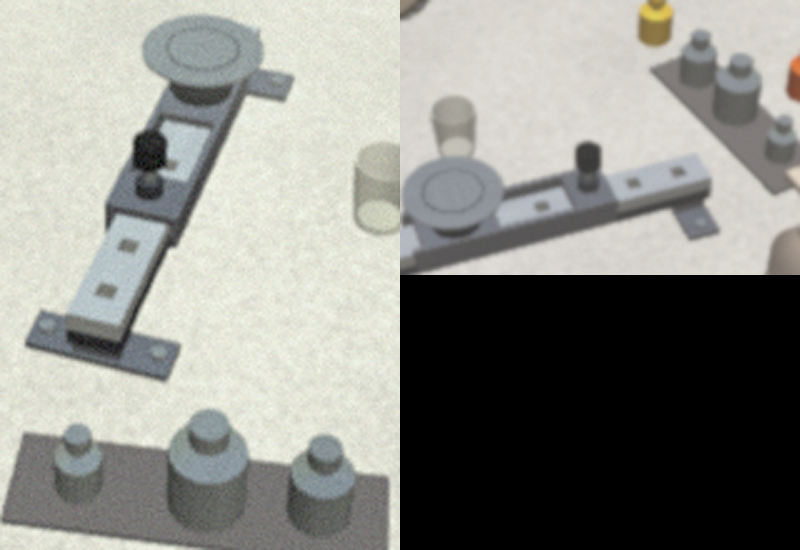

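The crop shows the middle weight's knob top at side (399.6,378.8), the pan centre at (351,219.6) and the rail holes at (321,298) and (312,316).

Run:
```python
from h import *
s=dict(np.load('pics/side0.npz'));c=dict(np.load('pics/scene0.npz'))
f=lambda u,v:(u/2.5+270,v/2.5+200)
g=lambda u,v:((u-400)/2.5+265,v/2.5+160)
def tri(n,p,q,z): print(n,ray(s,*p,z),ray(c,*q,z))
tri('mid',f(324.5,446),g(701,37),70)
tri('large',f(210,424),g(741,63),82)
tri('small',f(77.5,436),g(784,122),58)
tri('pan',f(203,49),g(454,191),102)
tri('knob',f(150,137),g(588,149),114)
tri('h50',f(128,245),g(633,183),50)
tri('h100',f(106,290),g(677,171),50)
tri('hm50',f(170,165),g(541,206),50)
tri('sanit',(200,250),(432,240),187)
```

```text
mid [406.5 272.3  70. ] [411.5 273.1  70. ]
large [478.8 273.4  82. ] [485.6 272.2  82. ]
small [563.2 272.4  58. ] [568.1 269.7  58. ]
pan [ 513.6 -104.7  102. ] [ 516.1 -100.2  102. ]
knob [542.8  30.3 114. ] [544.7  34.6 114. ]
h50 [553.3  80.3  50. ] [554.3  84.2  50. ]
h100 [563.3 129.5  50. ] [563.5 133.2  50. ]
hm50 [531.2 -16.5  50. ] [533.1 -13.7  50. ]
sanit [752.2 135.1 187. ] [768.4 122.3 187. ]
```

Call:
{"api": "move_tool", "payload": {"motion": [92,416,-327,0,0,92,416,-327,0,0,92,416,-327,0,0,92,416,-327,0,0,92,416,-327,0,0]}}

```text
time: 0.78
tool_pos: [314.6, -266.7, 404.7]
tcp_rot: [3.141, -0.0, 0.225]
contact_force: [2.0, 0.0, 0.9]
grip_width: 92.0
finger_force: 0.0
```

Call:
{"api": "move_tool", "payload": {"motion": [92,170,-134,0,0.1,92,170,-134,0,0.226,92,170,-134,0,0.226,92,170,-134,0,0.226,92,170,-134,0,0.226]}}

```text
time: 1.4
tool_pos: [450.2, -98.3, 404.3]
tcp_rot: [-3.141, 0.001, 0.003]
contact_force: [-0.1, -0.2, -0.2]
grip_width: 91.7
finger_force: 0.0
```

Call:
{"api": "move_tool", "payload": {"motion": [92,-42,-371,0,0,92,-42,-371,0,0,92,-42,-371,0,0,92,-42,-371,0,0,92,-42,-371,0,0]}}

```text
time: 2.02
tool_pos: [414.0, 211.4, 404.8]
tcp_rot: [3.141, -0.0, -0.002]
contact_force: [0.6, -0.3, 0.1]
grip_width: 91.9
finger_force: 0.0
```

Call:
{"api": "move_tool", "payload": {"motion": [92,-7,-58,0,0,92,-7,-58,60,0,92,-7,-58,74,0,92,-7,-58,74,0]}}

```text
time: 2.52
tool_pos: [407.8, 267.6, 330.6]
tcp_rot: [3.141, 0.002, -0.002]
contact_force: [0.6, 0.7, 1.3]
grip_width: 91.9
finger_force: 0.0
```

Run:
```python
from h import *
c=cap('wrist','wrist1.png'); o=bot.get_obs(); print(o['tool_pos'],o['tcp_rot'],proj(c,[408,272.5,70]),proj(c,[408,272.5,46]))
```

```text
[408.23453214 267.81408161 331.71675696] [-3.14147278e+00 -8.34724474e-04 -2.10631636e-03] [310.  251.3] [310.5 239.8]
```

View pics/wrist1.png

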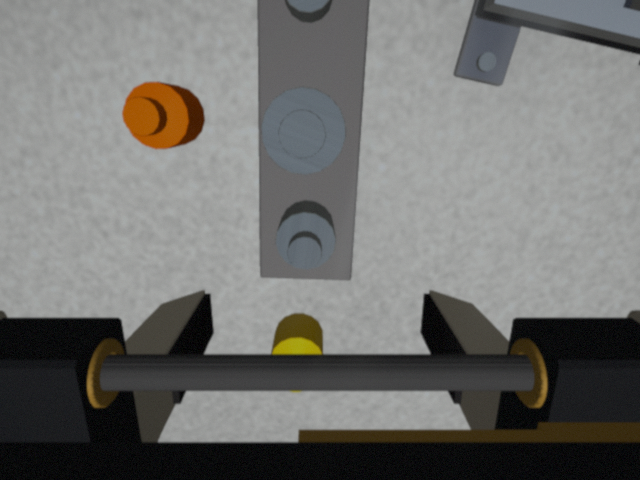

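The wrist view shows the middle weight's knob at (304,249). That is about 6 px left of the prediction, so the weight is near (409,276).

Call:
{"api": "move_tool", "payload": {"motion": [92,1,-8,0,0,92,1,-8,50,0,92,1,-8,85,0,92,1,-8,102,0,92,1,-8,102,0]}}

```text
time: 3.2
tool_pos: [408.8, 276.8, 228.7]
tcp_rot: [3.141, 0.0, -0.001]
contact_force: [0.5, 1.1, -0.5]
grip_width: 91.8
finger_force: 0.0
```

Call:
{"api": "move_tool", "payload": {"motion": [0,0,0,0,0,0,0,0,0,0,0,0,0,0,0,0,0,0,0,0,0,0,0,0,0]}}

```text
time: 3.82
tool_pos: [408.4, 276.7, 228.8]
tcp_rot: [3.142, -0.0, -0.0]
contact_force: [-0.0, -0.4, -0.5]
grip_width: 46.3
finger_force: 0.0
```

Run:
```python
from h import *
c=cap('side','side1.png'); 
cv2.imwrite('pics/side1c.png',cv2.resize(cv2.imread('pics/side1.png')[300:450,250:470],None,fx=3,fy=3))
```

```text
(no output)
```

View pics/side1c.png

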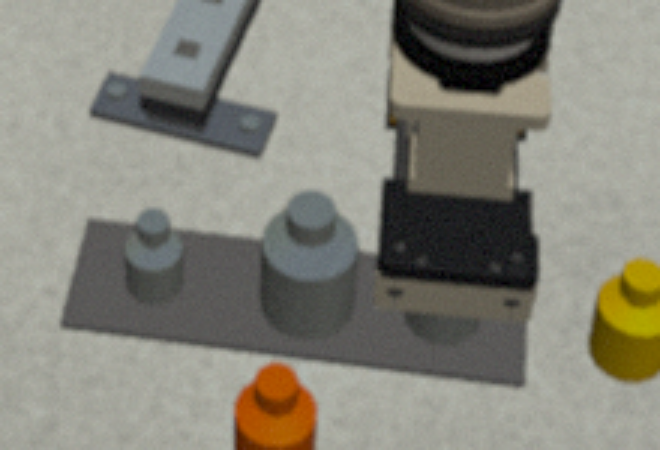

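The fingers are around the middle weight and still closing, at about 73 mm/s. The other weights are undisturbed.

Call:
{"api": "move_tool", "payload": {"motion": [0,0,0,0,0,0,0,0,0,0,0,0,0,0,0,0,0,0,0,0,0,0,0,0,0]}}

```text
time: 4.5
tool_pos: [408.4, 276.6, 228.7]
tcp_rot: [3.141, 0.0, -0.0]
contact_force: [0.2, -2.2, 1.3]
grip_width: 20.7
finger_force: 30.0
```

Call:
{"api": "move_tool", "payload": {"motion": [0,0,0,-8,0,0,0,0,-30,0,0,0,0,-80,0,0,0,0,-130,0,0,0,0,-130,0]}}

```text
time: 5.12
tool_pos: [409.0, 277.3, 362.6]
tcp_rot: [-3.138, -0.008, -0.0]
contact_force: [-0.2, 0.1, -3.6]
grip_width: 20.4
finger_force: 30.0
```

Call:
{"api": "move_tool", "payload": {"motion": [0,8,30,0,0,0,21,75,0,0,0,35,125,0,0,0,49,175,0,0,0,61,220,0,0]}}

```text
time: 5.75
tool_pos: [469.2, 55.1, 357.4]
tcp_rot: [-3.141, 0.002, -0.001]
contact_force: [0.9, 1.0, -3.3]
grip_width: 20.6
finger_force: 30.0
```

Call:
{"api": "move_tool", "payload": {"motion": [0,12,44,0,0,0,24,88,0,0,0,36,130,0,0,0,44,159,0,0,0,44,159,0,0]}}

```text
time: 6.38
tool_pos: [513.3, -104.0, 357.0]
tcp_rot: [-3.141, 0.002, -0.003]
contact_force: [-0.2, -0.7, -3.4]
grip_width: 20.6
finger_force: 30.0
```

Run:
```python
from h import *
o=bot.get_obs(); print(o['tool_pos'],o['tcp_rot'],o['contact_force'])
for n in('side','scene'):
    c=cap(n,n+'2.png'); x,y,z=o['tool_pos']; print(n,proj(c,[x,y,z-178-22]),proj(c,[514.5,-103,102]))
a=cv2.imread('pics/side2.png')[120:270,260:420];b=cv2.imread('pics/scene2.png')[150:300,220:380]
cv2.imwrite('pics/z2.png',cv2.convertScaleAbs(cv2.resize(np.hstack([a,b]),None,fx=2.5,fy=2.5,interpolation=2),alpha=1.5))
```

```text
[ 513.33116783 -103.986278    357.03935006] [-3.14088235e+00  2.27967298e-03 -3.14047581e-03] [-0.2159567  -0.74055128 -3.38090215]
side [352.2 197.1] [350.7 220.1]
scene [282.9 219.5] [285.3 236.4]
```

View pics/z2.png

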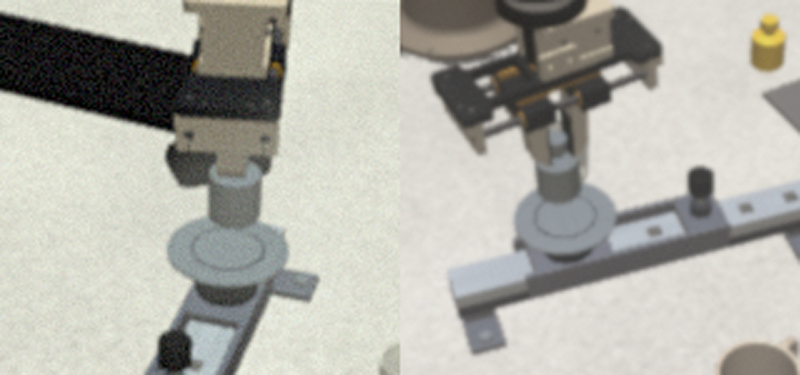

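The weight hangs upright above the pan. Its bottom centre is near side (354,205) and scene (283,225.6), and the pan is at (351.2,219.6) and (285.2,236.4).

Run:
```python
from h import *
s=dict(np.load('pics/side2.npz'));c=dict(np.load('pics/scene2.npz'))
for z in(130,134.3,138): print(ray(s,354,204.8,z),ray(c,283.2,225.6,z))
print(ray(s,351.2,219.6,102),ray(c,285.2,236.4,102))
# precise pan: ellipse of pan by its own edge in enlarged original
for n,(u,v) in (('side',(351,220)),('scene',(286,236))):
    g=cv2.imread(f'pics/{n}0.png'); g=cv2.GaussianBlur(g,(3,3),0); roi=g[v-32:v+32,u-40:u+40]
    lab=cv2.cvtColor(roi,cv2.COLOR_BGR2LAB); 
    print(n,roi[32,40],roi[32,5],roi[5,40])
```

```text
[ 509.8 -117.6  130. ] [ 505.5 -101.6  130. ]
[ 509.4 -111.1  134.3] [ 509.8 -103.4  134.3]
[ 509.2 -105.6  138. ] [ 513.5 -105.   138. ]
[ 513.6 -104.7  102. ] [ 514.3 -103.1  102. ]
side [109 107 101] [143 151 151] [123 131 129]
scene [104 100  96] [141 145 147] [100 106 108]
```

Call:
{"api": "move_tool", "payload": {"motion": [0,3,0,12,0,0,3,0,24,0,0,3,0,29,0,0,3,0,29,0,0,3,0,29,0]}}

```text
time: 7.1
tool_pos: [516.4, -102.3, 330.0]
tcp_rot: [3.141, -0.001, -0.0]
contact_force: [0.4, -0.3, -3.7]
grip_width: 20.6
finger_force: 30.0
```

Call:
{"api": "move_tool", "payload": {"motion": [0,0,0,2,0,0,0,0,4,0,0,0,0,6,0,0,0,0,7,0,0,0,0,7,0]}}

```text
time: 7.72
tool_pos: [516.4, -102.3, 322.8]
tcp_rot: [3.141, -0.0, -0.0]
contact_force: [0.1, 1.0, -1.5]
grip_width: 20.7
finger_force: 30.0
```

Call:
{"api": "move_tool", "payload": {"motion": [0,0,0,1,0,0,0,0,2,0,0,0,0,3.5,0,0,0,0,3.5,0,0,0,0,3.5,0]}}

```text
time: 8.35
tool_pos: [516.3, -102.3, 319.3]
tcp_rot: [3.141, -0.0, -0.0]
contact_force: [-0.9, -0.8, -0.1]
grip_width: 20.6
finger_force: 30.0
```

Call:
{"api": "move_tool", "payload": {"motion": [20,0,0,0,0,22,0,0,0,0,24,0,0,0,0,30,0,0,0,0,40,0,0,0,0]}}

```text
time: 8.98
tool_pos: [516.3, -102.2, 319.3]
tcp_rot: [-3.142, -0.0, -0.0]
contact_force: [0.2, -0.2, 0.3]
grip_width: 36.2
finger_force: 0.0
```

Call:
{"api": "move_tool", "payload": {"motion": [60,0,0,0,0,60,0,0,0,0,60,0,0,0,0,60,0,0,0,0,60,0,0,0,0]}}

```text
time: 9.6
tool_pos: [516.3, -102.3, 319.2]
tcp_rot: [3.141, -0.0, -0.0]
contact_force: [0.3, 0.1, 0.1]
grip_width: 59.6
finger_force: 0.0
```

Call:
{"api": "move_tool", "payload": {"motion": [60,0,0,-20,0,60,0,0,-60,0,60,0,0,-85,0,80,0,0,-85,0,80,0,0,-85,0]}}

```text
time: 10.22
tool_pos: [516.0, -102.2, 403.2]
tcp_rot: [-3.141, 0.001, -0.0]
contact_force: [-0.1, -0.6, 0.3]
grip_width: 75.5
finger_force: 0.0
```

Call:
{"api": "move_tool", "payload": {"motion": [92,27,-50,0,0.1,92,27,-100,0,0.2,92,27,-135,0,0.212,92,27,-135,0,0.212,92,27,-135,0,0.212]}}

```text
time: 10.85
tool_pos: [543.3, 32.4, 403.2]
tcp_rot: [3.141, 0.002, -0.212]
contact_force: [0.2, -0.4, 0.2]
grip_width: 91.8
finger_force: 0.0
```

```bash
python3 - <<'E'
from h import *
o=bot.get_obs(); print(o['tool_pos'],o['tcp_rot'])
w=cap('wrist','wrist3.png');print(proj(w,[543.7,33,114]),proj(w,[514,-104,102]))
s=cap('side','side3.png');c=cap('scene','scene3.png')
a=cv2.imread('pics/side3.png')[170:290,280:400];b=cv2.imread('pics/scene3.png')[180:300,260:380]
top=cv2.resize(np.hstack([a,b]),None,fx=2.5,fy=2.5,interpolation=2)
im=np.vstack([cv2.convertScaleAbs(top,alpha=1.5),cv2.resize(cv2.imread('pics/wrist3.png')[:280,20:620],(600,280))])
cv2.imwrite('pics/z3.png',im)
E
```

```text
[543.26428804  32.35769436 403.21276693] [ 3.14080401e+00  1.67536529e-03 -2.11751015e-01]
[316.9 237.3] [509.7 232.8]
```

View pics/z3.png

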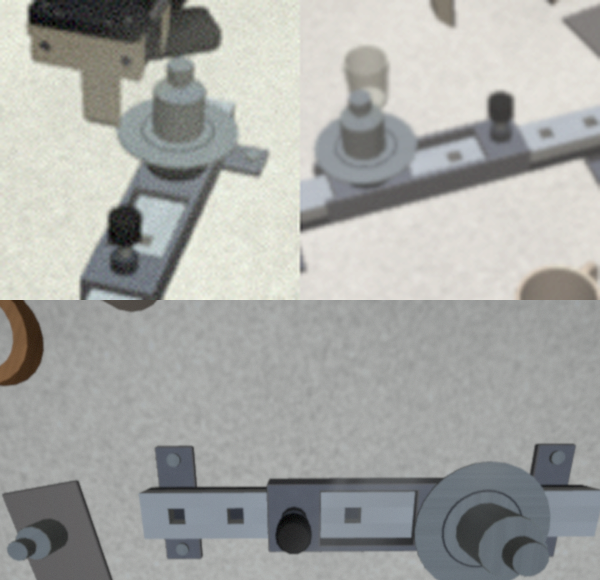

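The weight stands upright near the centre of the ring. The knob is at wrist (314,237), about 2 mm to +y of the prediction, and the tool is square to the rail.

Call:
{"api": "move_tool", "payload": {"motion": [92,0,-2,50,0,92,0,-2,100,0,80,0,-2,130,0,70,0,-2,141,0,60,0,-2,141,0]}}

```text
time: 11.62
tool_pos: [544.0, 34.1, 263.2]
tcp_rot: [3.141, 0.0, -0.213]
contact_force: [-0.2, -0.2, 0.4]
grip_width: 66.5
finger_force: 0.0
```

Call:
{"api": "move_tool", "payload": {"motion": [0,0,0,0,0,0,0,0,0,0,0,0,0,0,0,0,0,0,0,0,0,0,0,0,0]}}

```text
time: 12.25
tool_pos: [543.8, 34.6, 263.5]
tcp_rot: [3.141, -0.0, -0.212]
contact_force: [-0.1, -0.2, 2.5]
grip_width: 25.3
finger_force: 30.0
```

Call:
{"api": "move_tool", "payload": {"motion": [0,0,0,0,0,0,0,0,0,0,0,0,0,0,0]}}

```text
time: 12.62
tool_pos: [543.8, 34.6, 263.5]
tcp_rot: [3.142, -0.0, -0.212]
contact_force: [-0.8, 0.1, 5.7]
grip_width: 24.9
finger_force: 30.0
```

Call:
{"api": "move_tool", "payload": {"motion": [0,0,0,-5,0,0,0,0,-10,0,0,0,0,-15,0,0,0,0,-18,0,0,0,0,-18,0]}}

```text
time: 13.25
tool_pos: [543.7, 34.6, 281.1]
tcp_rot: [3.141, 0.0, -0.212]
contact_force: [4.8, -0.7, -11.2]
grip_width: 25.0
finger_force: 30.0
```

Run:
```python
from h import *
cap('side','side4.png')
```

```text
(no output)
```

The wrist force is −11.2 N, so the plunger is up about 18 mm. Next I slide the section slowly.

Call:
{"api": "move_tool", "payload": {"motion": [0,0,-2,0,0,0,0,-7,0,0,0,0,-13,0,0,0,0,-19,0,0,0,0,-25,0,0]}}

```text
time: 13.92
tool_pos: [549.0, 59.5, 281.1]
tcp_rot: [3.141, 0.001, -0.212]
contact_force: [4.0, -3.1, -10.9]
grip_width: 25.0
finger_force: 30.0
```

Call:
{"api": "move_tool", "payload": {"motion": [0,0,-6,0,0,0,0,-12,0,0,0,0,-18,0,0,0,0,-23,0,0,0,0,-25,0,0]}}

```text
time: 14.55
tool_pos: [554.2, 83.9, 281.0]
tcp_rot: [3.141, 0.001, -0.212]
contact_force: [1.6, -2.3, -10.5]
grip_width: 25.0
finger_force: 30.0
```

Call:
{"api": "move_tool", "payload": {"motion": [0,0,0,0,0,0,0,0,6,0,0,0,0,12,0,0,0,0,18,0,0,0,0,18,0]}}

```text
time: 15.18
tool_pos: [554.2, 83.7, 263.6]
tcp_rot: [-3.141, -0.0, -0.212]
contact_force: [-1.0, 2.1, -3.7]
grip_width: 24.9
finger_force: 30.0
```

Call:
{"api": "move_tool", "payload": {"motion": [0,0,0,0.5,0,0,0,0,1,0,0,0,0,1,0,0,0,0,1,0]}}

```text
time: 15.68
tool_pos: [554.2, 83.7, 263.5]
tcp_rot: [-3.141, -0.001, -0.212]
contact_force: [-5.4, 3.1, 7.3]
grip_width: 25.2
finger_force: 30.0
```

Run:
```python
from h import *
s=cap('side','side5.png');c=cap('scene','scene5.png')
a=cv2.imread('pics/side5.png')[170:330,260:420];b=cv2.imread('pics/scene5.png')[150:310,260:420]
cv2.imwrite('pics/z5.png',cv2.convertScaleAbs(cv2.resize(np.hstack([a,b]),None,fx=2.5,fy=2.5,interpolation=2),alpha=1.5))
print(proj(s,[524.5,-55,94]),proj(c,[524.5,-55,94]))
```

```text
[343.6 236.9] [304.8 234. ]
```

View pics/z5.png

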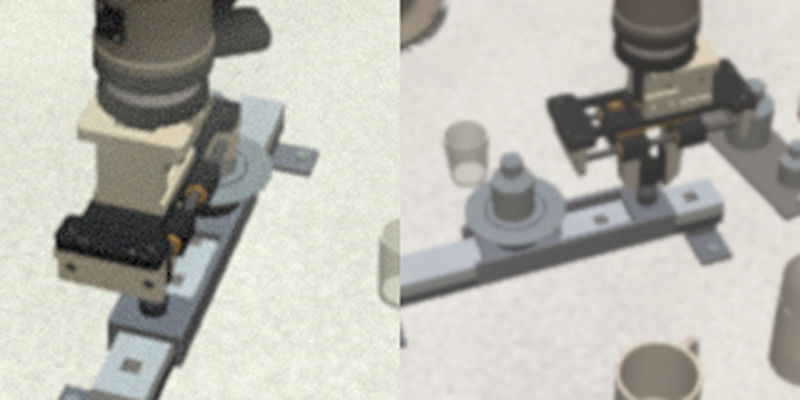

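The picture shows the weight upright on the pan with the section one hole further on and only the last hole still ahead. Pressing another 1 mm met a firm stop, so the pin is home, and the fingers grip with 30 N.

```bash
python3 -c "
from plant import bot
print(bot.close_job())"
```

```text
the job is handed in; nothing more can be done
None
```

I handed the job in at about 16 s; the hand-in returned no verdict. The middle weight stands upright on the pan, the section is one hole further left with the pin home, and the fingers still hold the knob.

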